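# Lock the blender beaker on its base and start it with the two-stage button

## Robot

A 6-joint arm with a two-finger parallel gripper is mounted at the origin on a cart in front of the work surface, level with it; the furniture and walls round the work are solid. World frame = base frame: x ahead of the robot, y to its left, z up, the work surface at z = 0. Lengths are in mm, angles in rad, forces in N, time in s.
With the tool pointing down it reaches from about 350 to 775 mm from the base axis. Payload 7.3 kg.
Tool frame: the origin (TCP) lies on the mounting face of the last link; the fingertips stand 178 mm ahead of it and the grasp point (between the pads) lies 159 mm ahead of it; z points along the fingers, y is the line along which they close (so a half turn about z gives the same grasp; the last joint's range is limited). The gripper opens to 92 mm and grips with 3 to 60 N. Pads are 19 mm wide; open, the fingers measure 130 mm over their backs; the gripper's body (75 mm by 190 mm) begins 47 mm behind the grasp point.
Start: joints at [1.074, 0.342, 1.524, -0, 1.275, -0.146], TCP at [180.394, 493.037, 404.741] pointing down, gripper open.
Joint ranges: [-2.53, 2.53], [-0.77, 2.02], [0.04, 2.7], [-1, 4.14], [0.28, 2.66], [-3.11, 3.11]. Speed limits (rad/s): [2.57, 2.57, 3.14, 3.14, 3.14, 3.14].

## Interface

Orientations are given as [roll, pitch, yaw] about the fixed x, y, z axes, in that order (R = Rz(yaw) Ry(pitch) Rx(roll)).
In Python, from plant import bot gives the robot as it stands.
- The arm moves only by the tool shift_gripper, called after ">>>" as name(argument=value, ...), one argument or row to a line, values as JSON. Schema: {"type":"object","properties":{"offsets":{"type":"array","items":{"type":"number"},"minItems":5,"maxItems":25},"only":{"type":"string"},"quiet":{"type":"boolean"},"lines":{"type":"string"}},"required":["offsets"],"additionalProperties":false}. offsets is one flat list of numbers that holds 1 to 5 rows one after another, with no inner brackets; each row has 5 numbers: the finger opening in mm, then dx, dy, dz in a scale on which 1.0 is 800 mm, then a turn about the tool's z in fractions of the full range, 1 being 2 pi rad; each row is the pose to reach, as a shift and turn from the pose commanded when the call began, along the tool's axes at that moment; what a row does not reach only later rows make up. A row lasts 1/8 s, in which the tool goes at most 62.5 mm and 0.188 rad, less where a joint would pass 70% of its speed; a pose out of reach is approached as far as the arm can. The fingers move at their own pace and stop on an object; the grip force is fixed at half the most. Time passes only in rows, so rows that do not move let the fingers close. The tool returns the time, the measured TCP pose, the force, the opening and the grip force at its end. only (a regular expression) keeps the lines of the reply that match it, lines (a string "A,B") keeps lines A to B, and quiet returns only ok. No shift or turn number may pass 1 either way. Input that does not fit is refused with a message, and nothing moves.
- bot.get_obs(): the state, without advancing time (a new reading comes with each control period).
- bot.capture(name): name is "scene" or "top" or "wrist"; returns a dict with "color" (400x640x3 uint8, red, green, blue), "K" (3x3 intrinsics, pixels), "k1" (the pictures are not rectified: a ray, as slopes to the right and down, at radius r is drawn at 1 + k1 r^2 times it, then the intrinsics apply), "R" (3x3) and "t" (3): a world point X has camera coordinates R X + t. Camera axes: x right, y down, z forward; pixel columns grow to the right and rows downward; lengths in mm; the calibration is good to about 2 mm. A picture is of the moment at which its call begins. There is no depth.
- bot.close_job(): hands the job in; it is judged then, once.
The state is a dict: "time": time; "joint_positions": joint angles; "dq": joint speeds; "tau": joint torques, N m; "tool_pos": TCP position; "tcp_rot": TCP orientation; "contact_force": force on the tool from outside, world axes, zero at the start; "moment": the same for the moment, N m; "grip_width": finger opening in mm; "finger_force": force on a finger pad.
Only numpy, scipy, OpenCV 4.12 (cv2) and the standard library are available. Lean on these libraries where they do the work, as an engineer would, in place of code of your own. Each camera call takes 0.05 s, during which the arm holds its last target. There are 200 camera calls.

## Task

Set the steel beaker upright on the blender base with its two lugs in the slots, push it down and give it a quarter-turn clockwise (seen from above) until it is locked, then let go of it. Then press the blender's button to its halfway stop, hold it there for a good second, press it fully down so that it stays in, and let it go. Never tip the beaker over, and do not shift or knock over the other things standing about.

Things in the scene. Friction and masses are not known exactly. Their poses are not given: they have to be found in the camera images.
- beaker: Loose steel beaker, upright, about 0.22 kg; origin: centre of the underside. Black foot 56 mm wide to 26 mm up, body 60 mm wide from 26 to 90, crown at 98. Two black lugs on the foot along its +x and -x, out to 39 mm from the axis, 12 wide, 5 to 11 mm high. A half turn about z makes no difference.
- beaker_ridge (a point): Centre of the top of the black ridge on the beaker's crown, 102 mm above its underside; the ridge (46 x 8 mm, 4 high) runs along x, in line with the lugs.
- blender: Fixed blender base; origin on the worktop under the axis of the round seat. Round steel housing 128 mm wide, black deck at 75 mm with a round opening of 31 mm radius and two lug slots along its own +x and -x (19 mm wide at the opening, out to 45 mm from the axis). On its +y side a steel tower 66 x 86 mm, top at 103 mm, carries the button (black rim round it at 106 mm).
- seat (a point): Seat axis, 60 mm up: top of the sprung plate on which the foot rests when set in the slots. Push 5 to 9 mm down (spring about 3 N at first, 7 N at 5 mm, 10 N at 9, beaker's weight included) so that the lugs turn under the deck: 90 deg clockwise from above, solid stops 10 deg beyond; never anticlockwise. Let go: it rises into pockets, locked, foot at 59 mm, its x along the base's y.
- button_top (a point): Centre of the top of the button's round steel cap (34 mm in diameter), 123 mm above the worktop when up, 104 mm from the seat's axis along the base's +y; moves with the button. The button is pressed straight down.
- button_half (a joint): Travel of the cap into its collar (m): 0 up, 0.006 at the halfway stop. Spring of 1 N at first, 2.5 N at the stop; springs back.
- button_run (a joint): Travel of the collar (42 mm wide, carries the cap) into the tower (m): 0 up, 0.006 fully down. It moves only beyond the halfway stop, against about 12 N all the way, and stays where it is pushed; it cannot be brought up again.
- mill_1: Bystander: wooden pepper mill, 58 mm wide, 170 high; origin at the centre of its underside, z up.
- tin_1: Bystander: food tin, 75 mm wide, 58 high; origin at the centre of its underside, z up.
- spice_jar_1: Bystander: square spice jar with a round yellow cap, 42 mm wide, 96 high, the one in front of or beside the blender base (others stand behind it); origin at the centre of its underside, z up.
- egg_cup_a: Bystander: wooden egg cup, 50 mm wide, 58 high; origin at the centre of its underside, z up.

How it is judged:
By the outcome, as a careful person would: the job done as asked, in the order asked, and still so for the second after the job is handed in, with the robot touching nothing.
It also fails if it takes over 61 s, if anything falls off the work surface, if the arm or the gripper's body presses on something with over 40 N, if the wrist force passes 120 N, or if a joint passes its speed limit or range.

## Working session

There is one attempt and no reset: what is moved stays moved. The work goes in short steps, Python scripts to look and compute and a tool call to move; the robot and the scene stay as the last step left them, time stands still between calls to the robot, and variables do not carry over. Pictures are saved under pics/ and viewed, at most 10 in all, crops included, and the job is handed in when it is done.

```bash
ls; mkdir -p pics; python3 - <<'E'
from plant import bot
import cv2
print(bot.get_obs())
for n in ("scene","top"):
    c=bot.capture(n); cv2.imwrite(f"pics/{n}0.png",c["color"][:,:,::-1]); print(n,c["K"].tolist(),c["k1"],c["R"].tolist(),c["t"].tolist())
E
```

```text
pics
plant.py
{'time': 0.0, 'joint_positions': array([ 1.07399574e+00,  3.42702564e-01,  1.52499202e+00,  6.30972727e-06,
        1.27542486e+00, -1.46047716e-01]), 'dq': array([ 8.00644942e-05,  4.72997785e-04,  3.73747274e-04, -1.47611256e-03,
        1.08156637e-03, -5.87032673e-04]), 'tau': array([ 1.24086666e-03, -4.31243598e+01, -2.44222087e+01,  7.16754911e-02,
        5.60031622e-02, -1.50385613e-04]), 'tool_pos': array([180.32929577, 492.91423596, 404.06395634]), 'tcp_rot': array([-3.14008300e+00, -2.28160584e-04,  2.79083777e+00]), 'contact_force': array([-0.11004773, -0.70783734, -0.1043469 ]), 'moment': array([ 0.03328325, -0.02395842,  0.04712587]), 'finger_force': 0.0, 'grip_width': 91.91279258338893}
scene [[434.41683281808776, 0.0, 309.5767618838752], [0.0, 434.41683281808776, 197.35141323086887], [0.0, 0.0, 1.0]] -0.000774003118086597 [[0.7489563814573604, -0.6626181946681883, -0.0012111023771758191], [-0.5004500108558885, -0.5644580764863975, -0.6564578177793434], [0.4342972775745183, 0.4922643679812175, -0.754361761164638]] [-540.3383316313659, 224.3823448587055, 956.789597650726]
top [[459.790389244152, 0.0, 319.27500040742973], [0.0, 459.790389244152, 208.25183131052236], [0.0, 0.0, 1.0]] -0.12593840783324725 [[0.024135787881279597, -0.9997005507431977, -0.004033929485841918], [-0.9872299397970576, -0.023198757857076997, -0.15760350123708045], [0.157462724832411, 0.007786300638658472, -0.9874942348240402]] [-202.41475082632354, 542.652167552614, 1203.0102213583275]
```

View pics/top0.png

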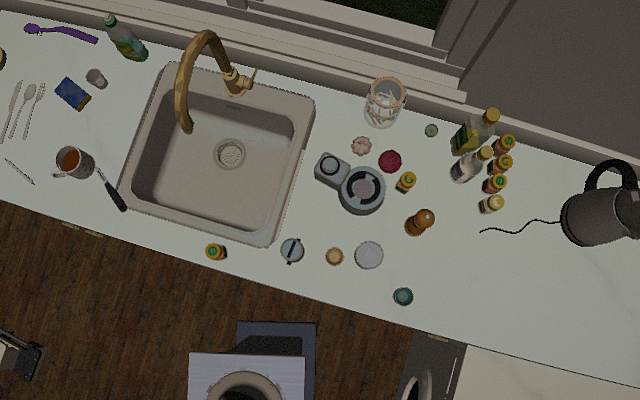

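View pics/scene0.png

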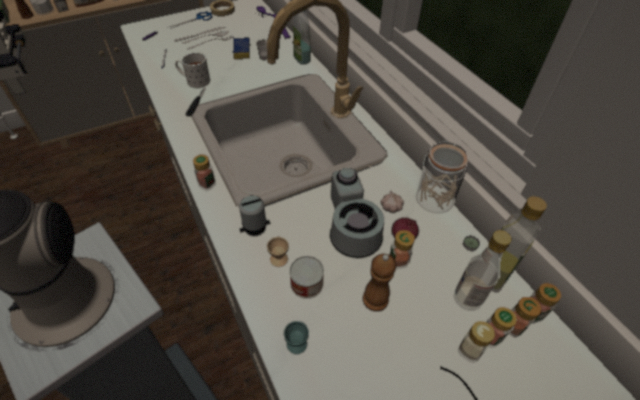

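The top view shows the beaker at about (292,250), the blender seat at (362,188) and the button at (329,165). The egg cup is at (335,256), the tin at (369,255), the spice jar at (405,182) and the mill at (420,222). Next I'll take enlarged crops.

```bash
python3 - <<'E'
import cv2
for n,(x,y,w,h) in {"top":(270,140,160,140),"scene":(230,160,190,150)}.items():
    i=cv2.imread(f"pics/{n}0.png")[y:y+h,x:x+w]
    i=cv2.convertScaleAbs(cv2.resize(i,None,fx=4,fy=4,interpolation=cv2.INTER_CUBIC),alpha=1.3)
    for k in range(0,w,20): cv2.putText(i,str(x+k),(4*k,10),0,.35,(0,0,255)); cv2.line(i,(4*k,12),(4*k,18),(0,0,255))
    for k in range(0,h,20): cv2.putText(i,str(y+k),(0,4*k+4),0,.35,(0,0,255)); cv2.line(i,(24,4*k),(30,4*k),(0,0,255))
    cv2.imwrite(f"pics/{n}0c.png",i)
E
```

```text
(no output)
```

View pics/top0c.png

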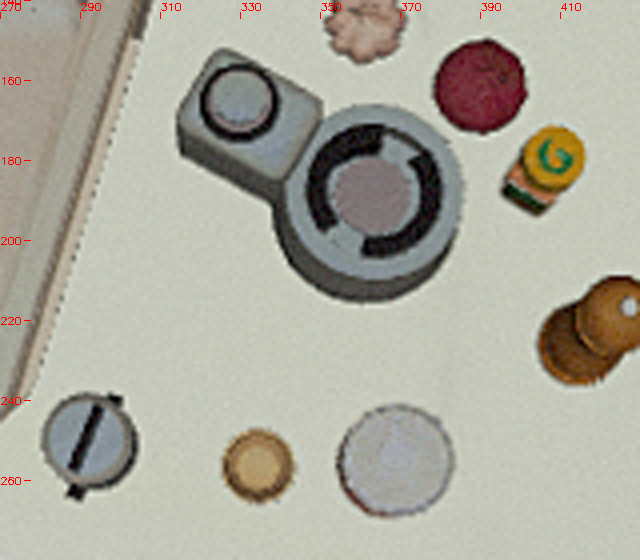

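View pics/scene0c.png

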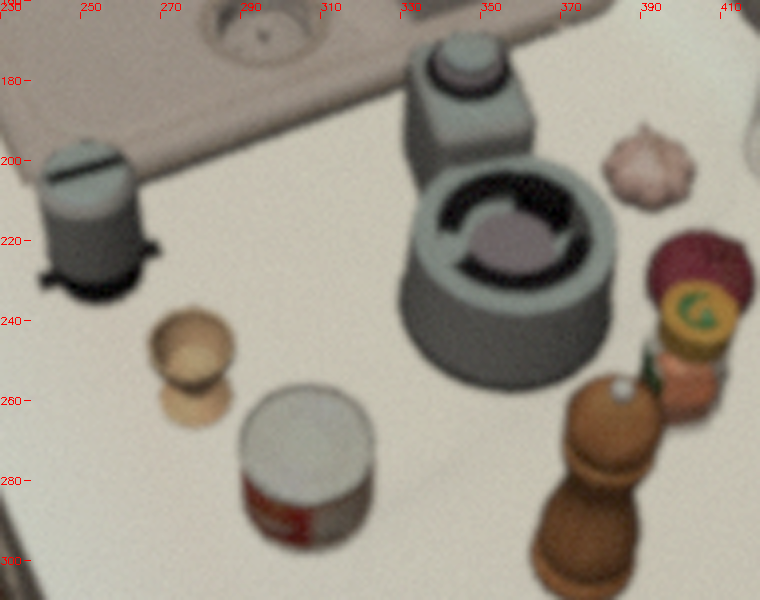

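The top crop gives the ridge centre at (86,438), ridge ends at (98,404) and (74,472), the seat at (373.5,190) and the cap at (239,98). The slots are at upper right (405,145) and lower left (342,240). The scene crop gives the ridge at (85,169), the seat at (513,230) and the cap at (469,54). I'll triangulate these.

```bash
cat > h.py <<'E'
import numpy as np, cv2
from scipy.spatial.transform import Rotation as Ro
from plant import bot
def und(c,p): return cv2.undistortPoints(np.array([[p]],float),c["K"],np.array([c["k1"],0,0,0.]))[0,0]
def ray(c,p):
    d=c["R"].T@np.append(und(c,p),1); return -c["R"].T@c["t"],d/np.linalg.norm(d)
def at_z(c,p,z):
    o,d=ray(c,p); return o+d*(z-o[2])/d[2]
def tri(cs,ps):
    A=0;b=0
    for c,p in zip(cs,ps):
        o,d=ray(c,p);P=np.eye(3)-np.outer(d,d);A=A+P;b=b+P@o
    return np.linalg.solve(A,b)
def proj(c,X): 
    return cv2.projectPoints(np.array([X],float),cv2.Rodrigues(c["R"])[0],c["t"],c["K"],np.array([c["k1"],0,0,0.]))[0][0,0]
def move(target,yaw=None):
    "shift in tool axes to put TCP at target"
    o=bot.get_obs(); R=Ro.from_euler("xyz",o["tcp_rot"]).as_matrix()
    return R.T@(np.array(target)-o["tool_pos"])
E
cat > m.py <<'E'
from h import *
T,S=bot.capture("top"),bot.capture("scene")
ct=lambda x,y:(270+x/4-.4,140+y/4-.4)
cs=lambda x,y:(230+x/4-.4,160+y/4-.4)
for n,z,a,b in [("ridge",102,(86,438),(85,169)),("ridgeA",102,(98,404),(123,157)),("ridgeB",102,(74,472),(47,181)),("seat",75,(373.5,190),(513,230)),("cap",123,(239,98),(469,54)),
  ("egg",58,(259,465),(193,342)),("tin",58,(396,460),(307,443)),("spice",96,(553,159),(700,312))]:
    print(n,tri((T,S),(ct(*a),cs(*b))).round(1),at_z(T,ct(*a),z).round(1),at_z(S,cs(*b),z).round(1))
for p in [(405,145),(342,240)]: print("slot",at_z(T,ct(*p),75).round(1))
for p in [(116,399),(75,492)]: print("lug",at_z(T,ct(*p),10).round(1))
E
python3 m.py
```

```text
ridge [ 431.6 -121.   100.7] [ 430.9 -120.7  102. ] [ 431.6 -122.3  102. ]
ridgeA [ 453.7 -128.   100.4] [ 452.7 -127.7  102. ] [ 453.7 -129.6  102. ]
ridgeB [ 409.7 -114.   100.9] [ 409.1 -113.8  102. ] [ 409.8 -115.1  102. ]
seat [ 602.  -304.6   74.7] [ 601.8 -304.5   75. ] [ 601.9 -304.9   75. ]
cap [ 652.1 -213.5  117.2] [ 650.2 -213.2  123. ] [ 648.2 -217.5  123. ]
egg [ 419.3 -232.6   57.7] [ 418.8 -232.3   58. ] [ 419.7 -233.    58. ]
tin [ 425.  -323.4   54.8] [ 424.1 -322.7   58. ] [ 424.5 -325.3   58. ]
spice [ 622.6 -422.    95.8] [ 621.2 -420.9   96. ] [ 624.1 -422.9   96. ]
slot [ 633.1 -325.4   75. ]
slot [ 567.6 -283.9   75. ]
lug [ 464.5 -134.3   10. ]
lug [ 400.  -108.2   10. ]
```

Beaker is at about (431.3, -121.2) with x-axis about -19°. Seat is at (601.9, -304.6) and base x about -29°. The heights and the 104 mm distance check out. Now the approach, keeping away from the inner reach limit.

```bash
python3 - <<'E'
from h import *
print(move([400,200,404]).round(1), (move([431.3,-121.2,404])-move([400,200,404])).round(1))
E
```

```text
[-306.9 -199.7    0.5] [-1.398e+02 -2.909e+02  2.000e-01]
```

The manual's scale: shifts go in shares of 800 mm and turns go in shares of 2 pi rad. Converting my numbers, -255 mm / 800 = -0.3188, -204 mm / 800 = -0.255.

>>> shift_gripper(
  offsets=[92, -0.0638, -0.0413, 0, 0, 92, -0.1275, -0.0825, 0, 0, 92, -0.1913, -0.125, 0, 0, 92, -0.255, -0.1663, 0, 0, 92, -0.3188, -0.2075, 0, 0],
)

```text
time: 0.82
tool_pos: [363.6, 247.8, 404.8]
tcp_rot: [3.141, 0.0, 2.791]
contact_force: [1.6, 1.1, -0.2]
grip_width: 91.5
finger_force: 0.0
```

>>> shift_gripper(
  offsets=[92, -0.065, -0.0425, 0, 0, 92, -0.0975, -0.1088, 0, 0, 92, -0.13, -0.175, 0, 0, 92, -0.1625, -0.2413, 0, 0, 92, -0.195, -0.3075, 0, 0],
)

```text
time: 1.45
tool_pos: [424.6, -37.0, 404.8]
tcp_rot: [3.141, 0.0, 2.791]
contact_force: [0.5, 0.1, -1.1]
grip_width: 92.0
finger_force: 0.0
```

```bash
python3 - <<'E'
from h import *
o=bot.get_obs(); print(o["tool_pos"],o["tcp_rot"],o["joint_positions"].round(3)); print(move([431.3,-121.2,300]).round(1))
E
```

```text
[424.5752014 -36.9986585 404.7829202] [3.14134469e+00 3.37784903e-04 2.79078602e+00] [-0.267  0.16   1.772  0.     1.209 -1.487]
[-35.2 -76.8 104.8]
```

Scaled: -77 mm / 800 = -0.0963, 75 mm / 800 = 0.0938.

>>> shift_gripper(
  offsets=[92, -0.0225, -0.0475, 0.0313, 0, 92, -0.0438, -0.0963, 0.0625, 0, 92, -0.0438, -0.0963, 0.0938, 0, 92, -0.0438, -0.0963, 0.0938, 0],
)

```text
time: 1.95
tool_pos: [430.6, -119.6, 328.2]
tcp_rot: [3.141, -0.004, 2.79]
contact_force: [1.0, -0.1, 0.1]
grip_width: 91.7
finger_force: 0.0
```

```bash
cat > w.py <<'E'
from h import *
import sys
W=bot.capture("wrist"); cv2.imwrite(f"pics/{sys.argv[1]}.png",cv2.convertScaleAbs(W["color"][:,:,::-1],alpha=1.3))
import pickle; W["obs"]=bot.get_obs(); pickle.dump(W,open(f"pics/{sys.argv[1]}.pkl","wb"))
o=W["obs"]; print(o["tool_pos"],o["tcp_rot"],o["grip_width"]); 
for n,X in dict(ridge=[431.3,-121.2,102],seat=[601.9,-304.6,75],cap=[650.5,-214,123]).items(): print(n,proj(W,X))
E
python3 w.py w1
```

```text
[ 431.07487938 -119.41595995  329.48915064] [ 3.14127573e+00 -1.78043104e-03  2.79057531e+00] 91.4574759820385
ridge [319.63446168 228.91503835]
seat [187.63743859 463.8446061 ]
cap [303.97273067 542.30343142]
```

View pics/w1.png

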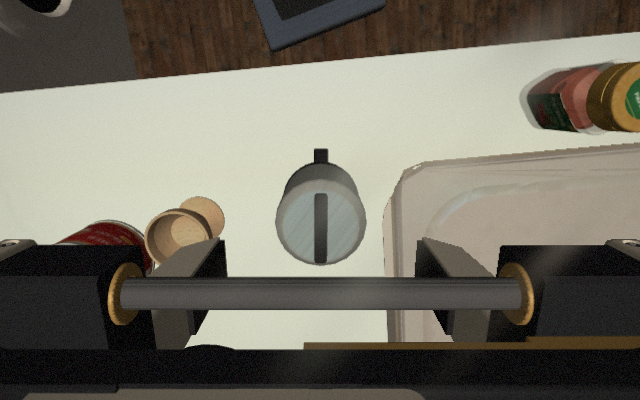

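The wrist view shows the ridge centre at (320.5,228.5), against a prediction of (319.6,228.9). The ridge is vertical, so it lies along tool x and the beaker x-axis is -20°. I'll descend and grip.

Scaled: 95.5 mm / 800 = 0.1194, 90 mm / 800 = 0.1125.

```bash
python3 -c "
from h import *
print(move([431.2,-121.4,234]).round(1))"
```

```text
[-1.  -1.9 95.5]
```

>>> shift_gripper(
  offsets=[92, -0.0006, -0.0025, 0.0563, 0, 92, -0.0006, -0.0025, 0.1125, 0, 92, -0.0006, -0.0025, 0.1194, 0, 92, -0.0006, -0.0025, 0.1194, 0, 92, -0.0006, -0.0025, 0.1194, 0],
)

```text
time: 2.62
tool_pos: [431.7, -121.6, 236.0]
tcp_rot: [-3.141, 0.004, 2.791]
contact_force: [-0.6, -0.3, 0.1]
grip_width: 91.4
finger_force: 0.0
```

>>> shift_gripper(
  offsets=[50, 0, 0, 0, 0, 50, 0, 0, 0, 0, 50, 0, 0, 0, 0, 50, 0, 0, 0, 0, 50, 0, 0, 0, 0],
)

```text
time: 3.25
tool_pos: [431.1, -121.5, 234.3]
tcp_rot: [3.141, 0.0, 2.791]
contact_force: [-0.2, 0.6, 2.1]
grip_width: 59.5
finger_force: 29.9
```

Scaled: -120 mm / 800 = -0.15, -105 mm / 800 = -0.1313, 0.147 rad / 6.2832 = 0.0234.

>>> shift_gripper(
  offsets=[50, 0, 0, -0.0188, 0, 50, 0, 0, -0.0563, 0, 50, 0, 0, -0.1, 0.008, 50, 0, 0, -0.1313, 0.0159, 50, 0, 0, -0.15, 0.0234],
)

```text
time: 3.88
tool_pos: [430.8, -121.5, 355.1]
tcp_rot: [-3.142, 0.001, 2.642]
contact_force: [-0.5, 0.2, -3.2]
grip_width: 59.7
finger_force: 29.9
```

```bash
python3 -c "
from h import *
o=bot.get_obs();print(o['tcp_rot'],o['joint_positions'].round(2));print(move([601.9,-304.6,354]).round(1))"
```

```text
[-3.14151389e+00  6.20739993e-04  2.64220812e+00] [-0.45  0.25  1.8  -0.    1.09 -1.52]
[-237.8  -78.8    1.2]
```

Scaled: -210 mm / 800 = -0.2625, -175 mm / 800 = -0.2188.

>>> shift_gripper(
  offsets=[50, -0.0313, -0.01, 0, 0, 50, -0.0938, -0.0313, 0, 0, 50, -0.1563, -0.0513, 0, 0, 50, -0.2188, -0.0725, 0, 0, 50, -0.2625, -0.0875, 0, 0],
)

```text
time: 4.5
tool_pos: [583.0, -284.9, 352.9]
tcp_rot: [-3.142, -0.002, 2.643]
contact_force: [0.2, 0.4, -2.5]
grip_width: 59.4
finger_force: 29.9
```

>>> shift_gripper(
  offsets=[50, -0.025, -0.0081, 0, 0, 50, -0.035, -0.0113, 0, 0, 50, -0.035, -0.0113, 0, 0, 50, -0.035, -0.0113, 0, 0],
)

```text
time: 5.0
tool_pos: [602.0, -303.8, 354.2]
tcp_rot: [3.141, -0.001, 2.644]
contact_force: [-0.0, 0.4, -2.1]
grip_width: 59.2
finger_force: 29.9
```

```bash
python3 - <<'E'
from h import *
o=bot.get_obs();print(o['tool_pos'],o['tcp_rot'],move([601.9,-304.6,354]).round(1))
ims=[]
for n,(x,y,w,h) in {"top":(300,130,120,110),"scene":(310,130,110,110)}.items():
    c=bot.capture(n)
    i=c["color"][y:y+h,x:x+w,::-1]
    i=cv2.convertScaleAbs(cv2.resize(i,(400,400*h//w),interpolation=cv2.INTER_CUBIC),alpha=1.3)
    i=cv2.copyMakeBorder(i,0,400-i.shape[0],0,0,0) if i.shape[0]<400 else i[:400]
    ims.append(i)
    p=o["tool_pos"]; print(n,proj(c,[p[0],p[1],p[2]-159+27]),proj(c,[p[0],p[1],p[2]-159-75]))
cv2.imwrite("pics/hover.png",np.hstack(ims))
E
```

```text
[ 601.99988629 -303.82213281  354.17148715] [ 3.14136527e+00 -8.92717926e-04  2.64429390e+00] [-0.3 -0.7  0.2]
top [368.28829093 174.29988048] [364.27822407 183.46005854]
scene [363.37070924 172.64862814] [359.19360025 204.33331322]
```

View pics/hover.png

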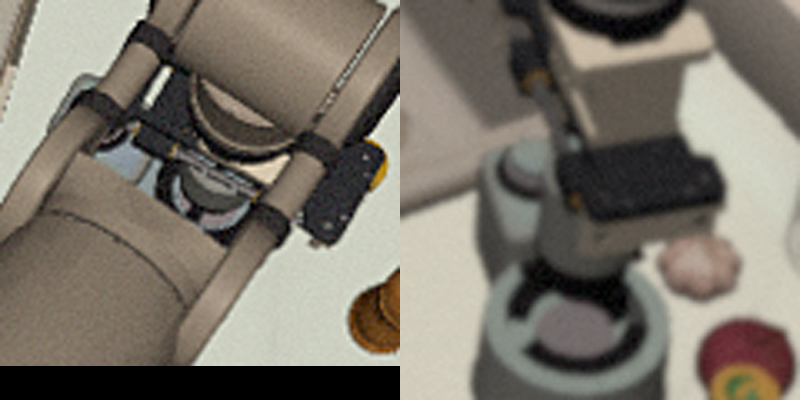

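The beaker hangs upright over the seat, with its right lug visible at (637,255) in the scene half. I'll lower it, watching the force.

Scaled: 50 mm / 800 = 0.0625, 48 mm / 800 = 0.06.

>>> shift_gripper(
  offsets=[50, -0.0004, -0.0009, 0.025, 0, 50, -0.0004, -0.0009, 0.0475, 0, 50, -0.0004, -0.0009, 0.055, 0, 50, -0.0004, -0.0009, 0.06, 0, 50, -0.0004, -0.0009, 0.0625, 0],
)

```text
time: 5.72
tool_pos: [602.4, -305.3, 304.8]
tcp_rot: [3.142, 0.001, 2.644]
contact_force: [0.6, -0.7, -1.1]
grip_width: 59.4
finger_force: 29.9
```

>>> shift_gripper(
  offsets=[50, 0, 0, 0.0025, 0, 50, 0, 0, 0.005, 0, 50, 0, 0, 0.0075, 0, 50, 0, 0, 0.01, 0, 50, 0, 0, 0.0113, 0],
)

```text
time: 6.35
tool_pos: [602.3, -305.3, 295.0]
tcp_rot: [3.141, -0.0, 2.644]
contact_force: [-0.2, 0.8, -1.4]
grip_width: 59.7
finger_force: 29.9
```

The lugs are in the slots: underside at 60.7 mm with no jamming. Now I'll push down about 7 mm.

Scaled: 8 mm / 800 = 0.01, 6 mm / 800 = 0.0075.

>>> shift_gripper(
  offsets=[50, 0, 0, 0.0025, 0, 50, 0, 0, 0.005, 0, 50, 0, 0, 0.0075, 0, 50, 0, 0, 0.01, 0, 50, 0, 0, 0.01, 0],
)

```text
time: 6.98
tool_pos: [602.4, -305.3, 287.7]
tcp_rot: [3.142, 0.001, 2.644]
contact_force: [-0.1, 0.9, 6.2]
grip_width: 59.4
finger_force: 30.0
```

Spring force is about 8.4 N including the weight, which puts it about 7 mm down. Now turn clockwise.

Scaled: 0.44 rad / 6.2832 = 0.07.

>>> shift_gripper(
  offsets=[50, 0, 0, 0, 0.0095, 50, 0, 0, 0, 0.0223, 50, 0, 0, 0, 0.0382, 50, 0, 0, 0, 0.0541, 50, 0, 0, 0, 0.07],
)

```text
time: 7.6
tool_pos: [602.6, -306.3, 288.3]
tcp_rot: [3.141, 0.004, 2.201]
contact_force: [0.4, -2.6, 4.1]
grip_width: 60.0
finger_force: 29.9
```

```bash
python3 -c "
from h import *
o=bot.get_obs();print(o['moment'],o['joint_positions'].round(2))"
```

```text
[-0.64985456  0.05713843  0.09279721] [-0.58  0.72  1.21 -0.    1.21 -1.21]
```

Scaled: 0.6 rad / 6.2832 = 0.0955.

>>> shift_gripper(
  offsets=[50, 0, 0, 0, 0.0191, 50, 0, 0, 0, 0.0382, 50, 0, 0, 0, 0.0573, 50, 0, 0, 0, 0.0764, 50, 0, 0, 0, 0.0955],
)

```text
time: 8.22
tool_pos: [602.4, -306.1, 288.1]
tcp_rot: [3.14, 0.002, 1.6]
contact_force: [-0.0, -2.1, 5.9]
grip_width: 59.5
finger_force: 29.9
```

```bash
python3 -c "
from h import *
o=bot.get_obs();print(o['moment'],o['contact_force'],o['joint_positions'].round(2))"
```

```text
[-0.43516662  0.27104012  0.11911476] [-0.02280538 -2.09509705  5.85179087] [-0.58  0.72  1.21 -0.    1.21 -0.61]
```

Scaled: 0.53 rad / 6.2832 = 0.0844.

>>> shift_gripper(
  offsets=[50, 0, 0, 0, 0.0191, 50, 0, 0, 0, 0.0382, 50, 0, 0, 0, 0.0573, 50, 0, 0, 0, 0.0748, 50, 0, 0, 0, 0.0844],
)

```text
time: 8.85
tool_pos: [602.4, -305.9, 287.9]
tcp_rot: [3.14, 0.001, 1.071]
contact_force: [-1.1, -1.8, 5.7]
grip_width: 59.5
finger_force: 29.9
```

>>> shift_gripper(
  offsets=[50, 0, 0, 0, 0, 50, 0, 0, 0, 0],
)

```text
time: 9.1
tool_pos: [602.3, -305.9, 288.0]
tcp_rot: [3.14, 0.001, 1.074]
contact_force: [-1.1, -0.1, 5.3]
grip_width: 59.6
finger_force: 29.9
```

```bash
python3 -c "
from h import *
o=bot.get_obs();print(o['moment'],o['contact_force'],o['joint_positions'].round(2))"
```

```text
[-0.31489112  0.36944893  0.02806802] [-1.12523456 -0.10285493  5.3237313 ] [-0.58  0.72  1.21 -0.    1.21 -0.09]
```

Scaled: -5.5 mm / 800 = -0.0069, -4 mm / 800 = -0.005.

>>> shift_gripper(
  offsets=[50, 0, 0, -0.0025, 0, 50, 0, 0, -0.005, 0, 50, 0, 0, -0.0069, 0, 50, 0, 0, -0.0069, 0, 50, 0, 0, -0.0069, 0],
)

```text
time: 9.72
tool_pos: [602.4, -305.3, 292.6]
tcp_rot: [3.142, -0.0, 1.074]
contact_force: [0.6, -2.4, 2.5]
grip_width: 59.7
finger_force: 30.0
```

Scaled: -2.5 mm / 800 = -0.0031, -1 mm / 800 = -0.0013.

>>> shift_gripper(
  offsets=[50, 0, 0, -0.0013, 0, 50, 0, 0, -0.0031, 0, 50, 0, 0, -0.0031, 0],
)

```text
time: 10.1
tool_pos: [602.4, -305.5, 293.1]
tcp_rot: [-3.14, -0.0, 1.074]
contact_force: [4.0, -5.7, -9.8]
grip_width: 59.5
finger_force: 29.9
```

Pulling up gives -9.8 N with the foot at about 58.8 mm, so it is in the pockets and locked. I'll relax and let go.

Scaled: 2 mm / 800 = 0.0025.

>>> shift_gripper(
  offsets=[50, 0, 0, 0.0025, 0, 50, 0, 0, 0.0025, 0, 92, 0, 0, 0.0025, 0, 92, 0, 0, 0.0025, 0, 92, 0, 0, 0.0025, 0],
)

```text
time: 10.72
tool_pos: [602.2, -305.0, 293.2]
tcp_rot: [-3.141, -0.0, 1.074]
contact_force: [0.1, 0.1, -0.6]
grip_width: 84.9
finger_force: 0.0
```

>>> shift_gripper(
  offsets=[92, 0, 0, 0.0025, 0, 92, 0, 0, -0.025, 0, 92, 0, 0, -0.075, 0, 92, 0, 0, -0.125, 0, 92, 0, 0, -0.125, 0],
)

```text
time: 11.35
tool_pos: [602.6, -305.4, 397.3]
tcp_rot: [3.134, 0.0, 1.074]
contact_force: [0.1, -1.3, -0.2]
grip_width: 91.5
finger_force: 0.0
```

```bash
python3 -c "
from h import *
o=bot.get_obs();print(o['tool_pos'],o['tcp_rot'],o['joint_positions'].round(2))"; python3 w.py w2
```

```text
[ 602.56939911 -305.37587885  397.33388329] [3.13414333e+00 4.02345838e-04 1.07390406e+00] [-0.58  0.63  1.06  0.    1.44 -0.09]
[ 602.3020571  -305.27039204  394.73821683] [3.13851616e+00 1.16262089e-04 1.07385784e+00] 91.82735880013021
ridge [-5.75964594 90.24944791]
seat [316.58641637 186.90965325]
cap [315.32084128  52.98779066]
```

View pics/w2.png

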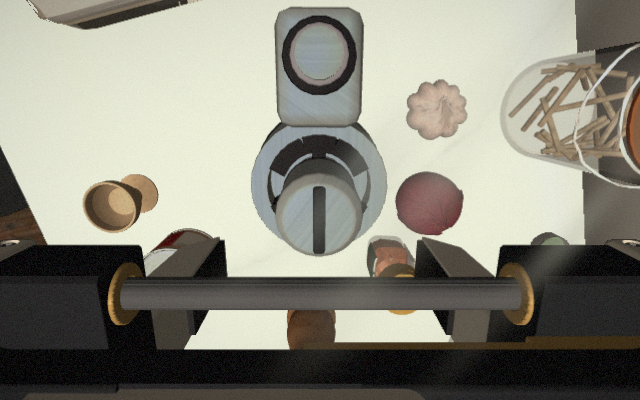

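The wrist view shows the beaker locked, with the ridge in line with the tower. The cap centre is at about (319.5,51) with edges at 290–349 and 22–80. Next is the button position.

```bash
python3 - <<'E'
from h import *; import pickle
W=pickle.load(open("pics/w2.pkl","rb"))
c=at_z(W,(319.5,51),123); print(c, at_z(W,(290,51),123)-at_z(W,(349,51),123), at_z(W,(319.5,227),161) if 0 else at_z(W,(319.5,219),161))
for t in (c[:2],[651,-214]): print(move([*t,310]).round(1))
E
```

```text
[ 653.53234312 -214.2418445   123.        ] [-34.49167556  18.64041354   0.        ] [ 603.35344646 -306.31145215  161.        ]
[104.5   1.4  84.7]
[103.5  -1.   84.7]
```

Scaled: 104 mm / 800 = 0.13, 80 mm / 800 = 0.1.

>>> shift_gripper(
  offsets=[0, 0.0438, 0, 0, 0, 0, 0.1, 0.0006, 0, 0, 0, 0.13, 0.0006, 0, 0, 0, 0.13, 0.0006, 0.0375, 0, 0, 0.13, 0.0006, 0.0625, 0],
)

```text
time: 12.02
tool_pos: [652.1, -213.8, 340.8]
tcp_rot: [-3.139, 0.001, 1.075]
contact_force: [-0.2, 0.7, -0.3]
grip_width: 46.5
finger_force: 0.0
```

>>> shift_gripper(
  offsets=[0, 0, 0, 0.015, 0, 0, 0, 0, 0.0275, 0, 0, 0, 0, 0.0313, 0, 0, 0, 0, 0.0313, 0],
)

```text
time: 12.52
tool_pos: [652.4, -214.3, 318.6]
tcp_rot: [3.141, -0.0, 1.074]
contact_force: [0.3, 0.8, 0.2]
grip_width: 6.4
finger_force: 0.0
```

```bash
python3 -c "
from h import *
o=bot.get_obs();print(o['tool_pos'],o['tcp_rot']);print(move([652.5,-214,303]).round(2))"; python3 w.py w3
```

```text
[ 652.35594696 -214.30800973  318.56105294] [ 3.14100461e+00 -8.37903978e-05  1.07362023e+00]
[ 0.34 -0.03 15.56]
[ 652.41237428 -214.23761874  318.84176542] [ 3.14054566e+00 -1.54148558e-04  1.07371135e+00] 3.537635409649611
ridge [-72.8305889  265.59802254]
seat [318.47045425 348.43395686]
cap [316.94987547 243.9524851 ]
```

View pics/w3.png

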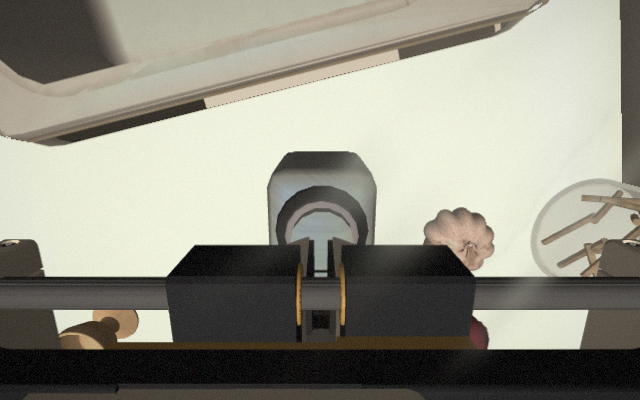

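The fingers are centred over the cap, which shows at (321,235). I'll descend to contact.

Scaled: 19 mm / 800 = 0.0238, 18 mm / 800 = 0.0225.

>>> shift_gripper(
  offsets=[0, 0, 0, 0.01, 0, 0, 0, 0, 0.0175, 0, 0, 0, 0, 0.02, 0, 0, 0, 0, 0.0225, 0, 0, 0, 0, 0.0238, 0],
)

```text
time: 13.2
tool_pos: [652.3, -214.1, 299.3]
tcp_rot: [3.142, -0.0, 1.074]
contact_force: [-0.5, 0.3, 1.5]
grip_width: 0.5
finger_force: 0.6
```

>>> shift_gripper(
  offsets=[0, 0, 0, 0.0013, 0, 0, 0, 0, 0.0019, 0, 0, 0, 0, 0.0025, 0, 0, 0, 0, 0.0025, 0],
)

```text
time: 13.7
tool_pos: [652.3, -214.1, 297.3]
tcp_rot: [3.141, -0.0, 1.074]
contact_force: [-1.3, 0.4, 1.3]
grip_width: 0.3
finger_force: 0.9
```

Scaled: 1.8 mm / 800 = 0.0023, 1.2 mm / 800 = 0.0015.

>>> shift_gripper(
  offsets=[0, 0, 0, 0.0008, 0, 0, 0, 0, 0.0015, 0, 0, 0, 0, 0.0023, 0, 0, 0, 0, 0.0023, 0],
)

```text
time: 14.2
tool_pos: [652.3, -214.1, 295.4]
tcp_rot: [3.142, -0.0, 1.074]
contact_force: [-1.2, 0.4, 3.4]
grip_width: 0.2
finger_force: 1.1
```

>>> shift_gripper(
  offsets=[0, 0, 0, 0.0005, 0, 0, 0, 0, 0.0009, 0, 0, 0, 0, 0.0009, 0],
)

```text
time: 14.58
tool_pos: [652.3, -214.1, 295.2]
tcp_rot: [3.141, -0.0, 1.074]
contact_force: [-2.0, 0.3, 5.3]
grip_width: 0.4
finger_force: 2.6
```

At the halfway stop: 5.3 N, and the motion has stalled at 295.2. I'll hold for about 1.6 s.

>>> shift_gripper(
  offsets=[0, 0, 0, 0, 0, 0, 0, 0, 0, 0, 0, 0, 0, 0, 0, 0, 0, 0, 0, 0, 0, 0, 0, 0, 0],
)

```text
time: 15.2
tool_pos: [652.3, -214.1, 295.3]
tcp_rot: [3.141, -0.0, 1.074]
contact_force: [-1.7, 1.3, 5.6]
grip_width: 0.4
finger_force: 2.6
```

>>> shift_gripper(
  offsets=[0, 0, 0, 0, 0, 0, 0, 0, 0, 0, 0, 0, 0, 0, 0, 0, 0, 0, 0, 0, 0, 0, 0, 0, 0],
)

```text
time: 15.82
tool_pos: [652.3, -214.1, 295.3]
tcp_rot: [3.141, -0.0, 1.074]
contact_force: [-2.4, 1.3, 5.2]
grip_width: 0.1
finger_force: 2.6
```

>>> shift_gripper(
  offsets=[0, 0, 0, 0, 0, 0, 0, 0, 0, 0, 0, 0, 0, 0, 0],
)

```text
time: 16.2
tool_pos: [652.3, -214.1, 295.3]
tcp_rot: [3.141, -0.0, 1.074]
contact_force: [-2.2, 1.7, 4.3]
grip_width: 0.3
finger_force: 2.6
```

Held for 1.6 s. Now the full press to about 289 mm.

Scaled: 8 mm / 800 = 0.01, 6 mm / 800 = 0.0075.

>>> shift_gripper(
  offsets=[0, 0, 0, 0.0025, 0, 0, 0, 0, 0.005, 0, 0, 0, 0, 0.0075, 0, 0, 0, 0, 0.01, 0, 0, 0, 0, 0.01, 0],
)

```text
time: 16.82
tool_pos: [652.2, -214.0, 289.0]
tcp_rot: [3.14, -0.0, 1.074]
contact_force: [-5.4, 3.3, 13.3]
grip_width: 0.2
finger_force: 6.9
```

>>> shift_gripper(
  offsets=[0, 0, 0, 0.0013, 0, 0, 0, 0, 0.0025, 0, 0, 0, 0, 0.0025, 0],
)

```text
time: 17.2
tool_pos: [652.1, -214.0, 288.7]
tcp_rot: [3.139, -0.0, 1.074]
contact_force: [-7.8, 4.5, 21.8]
grip_width: 0.1
finger_force: 10.9
```

Bottomed: stalled at 288.7 with 21.8 N. I'll retract and check.

Scaled: -110 mm / 800 = -0.1375, -100 mm / 800 = -0.125.

>>> shift_gripper(
  offsets=[0, 0, 0, -0.005, 0, 0, 0, 0, -0.0188, 0, 0, 0, 0, -0.0625, 0, 0, 0, 0, -0.125, 0, 0, 0, 0, -0.1375, 0],
)

```text
time: 17.82
tool_pos: [652.7, -214.3, 399.0]
tcp_rot: [3.134, -0.001, 1.074]
contact_force: [-0.6, -0.6, -0.0]
grip_width: 0.2
finger_force: 0.0
```

>>> shift_gripper(
  offsets=[0, -0.0375, 0, 0, 0, 0, -0.1, 0, 0, 0, 0, -0.1625, 0, 0, 0, 0, -0.2125, 0, 0, 0, 0, -0.2125, 0, 0, 0],
)

```text
time: 18.45
tool_pos: [569.6, -366.5, 393.4]
tcp_rot: [-3.14, 0.0, 1.069]
contact_force: [0.4, 0.0, -0.5]
grip_width: 0.5
finger_force: 0.0
```

```bash
python3 - <<'E'
from h import *
W=bot.capture("wrist"); S=bot.capture("scene")
a=cv2.resize(W["color"],(400,250)); b=cv2.resize(S["color"][130:320,230:430],(400,380))
i=np.hstack([cv2.copyMakeBorder(a,0,130,0,0,0),b])[:,:,::-1]
cv2.imwrite("pics/fin.png",cv2.convertScaleAbs(i,alpha=1.3)); print(bot.get_obs()["tool_pos"])
E
```

```text
[ 571.20193952 -363.70020801  393.75659527]
```

View pics/fin.png

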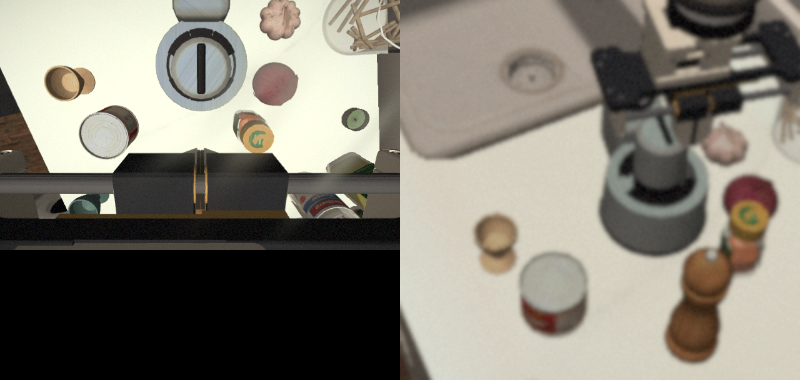

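The beaker is locked and upright with its ridge along the base's y (left half, about (201,68)). The bystanders stand where they did, and the arm is clear. Handing in.

```bash
python3 -c "
from plant import bot
print(bot.close_job())"
```

```text
the job is handed in; nothing more can be done
None
```

The job is handed in at about 18.5 s: the beaker is locked upright on the base and released. The button was held at its halfway stop for about 1.6 s, then pressed fully down and released. I judged the full press by force and stall and did not view the button afterwards.

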